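# Press the canister lids home

### The job

Close up both leaning canisters: put the loose blue lid into the open canister and press it down along the canister's slant until it is fully home on the rim, and press down the other canister's lid, which stands proud, until it is fully home too. Leave the timer, the battery and the marker where they are.

Things in the scene. Friction and masses are not known exactly. Their poses are not given: they have to be found in the camera images.
- lid: The loose round lid, standing on the worktop on its plug, knob up. Origin: centre of the plug's underside; z is the lid's axis, towards the knob. From the origin up: white plug 62 mm in diameter (58 mm at its chamfered foot), z 0 to 18 mm; blue flange 84 mm in diameter, z 18 to 24; black round knob 24 mm in diameter, z 24 to 56, on the axis. 0.08 kg.
- lid_knob (a point): Centre of the top of the loose lid's knob, 56 mm above the lid's origin.
- canister_open: The open steel canister, held fixed in a grey stand so that its axis leans 25 degrees from vertical, mouth up and towards the robot. Origin: centre of its underside; z runs along its axis to the mouth. Outside 80 mm in diameter, 90 mm long (rim at z = 90 mm), mouth 69 mm in diameter. Lid home: flange on the rim, lid origin on the axis at z = 72 mm.
- mouth_open (a point): Centre of the open canister's rim plane (z = 90 mm on its axis); the frame is the canister's.
- canister_capped: The other canister, same make and size and lean in its own fixed stand, with a like blue lid already in its mouth but standing proud. Origin: centre of its underside; z runs along its axis to the mouth (rim at 90 mm).
- cap (a joint): How far the lid of the capped canister is pressed in along the canister's axis (m): 0 is 9 mm proud, 0.009 is fully home with its flange on the rim. It takes about 6 N and stays where it is left.
- cap_knob (a point): Centre of the top of that lid's black knob (24 mm in diameter, 32 mm high, on the axis); when home it lies 128 mm from the canister's origin along its z.
- timer: White kitchen timer with a red dial, 63x60x68 mm, loose bystander. Origin: centre of its underside.
- battery: Green and white battery, 15 mm thick, 50 mm long, lying loose. Origin: below its middle, on the worktop.
- marker: Red and white marker pen, 17 mm thick, 135 mm long, lying loose near the front edge of the worktop. Origin: below its middle, on the worktop.
- seal (a joint): Stiff orange sealing ring inside the open canister's mouth: how far it is pushed in along the axis (m). At 0 its top is 10 mm below the rim, so a lid put in rests on it with the flange 8 mm above the rim; push it about 6 N along the axis until the flange meets the rim (0.008). It stays where it is pushed.
There are look-alikes about, which are no part of the job. Of the things that look like the lid, take the one that is nearest to the robot's base at the start.

How it is judged:
On the way:
1. the loose lid's plug is in the mouth of the open canister (z of lid in the frame of canister_open between 0.065 and 0.083 m and distance between lid and mouth_open below 0.022 m and angle between the z axis of lid and the z axis of canister_open, either way round below 0.15 rad), for 0.2 s.
At the end, for the whole second after the job is handed in: The loose lid is in the open canister, at rest, its flange within 2 mm of the rim and within 0.06 rad of the canister's axis; the other lid is within 1.8 mm of fully home (z of lid in the frame of canister_open between 0.069 and 0.074 m and x of lid in the frame of canister_open between -0.006 and 0.006 m and y of lid in the frame of canister_open between -0.006 and 0.006 m and angle between the z axis of lid and the z axis of canister_open, either way round below 0.06 rad and linear speed of lid below 0.02 m/s and value of joint cap above 0.0072 m); the robot touches nothing.
It fails at once if the timer is moved more than 25 mm (distance of timer from where it was at the start of the episode above 0.025 m).
It fails at once if the battery is moved more than 25 mm (distance of battery from where it was at the start of the episode above 0.025 m).
It fails at once if the marker is moved more than 25 mm (distance of marker from where it was at the start of the episode above 0.025 m).
It also fails if it takes over 54 s, if anything falls off the work surface, if the arm or the gripper's body presses on something with over 40 N, if the wrist force passes 120 N, or if a joint passes its speed limit or range.

### The arm

A 6-joint arm with a two-finger parallel gripper is mounted at the origin on a cart in front of the work surface, level with it; the furniture and walls round the work are solid. World frame = base frame: x ahead of the robot, y to its left, z up, the work surface at z = 0. Lengths are in m, angles in rad, forces in N, time in s.
With the tool pointing down it reaches from about 0.4 to 0.925 m from the base axis. Payload 12.5 kg.
Tool frame: the origin (TCP) lies on the centre line of the jaws, within the pads' length; the fingertips stand 22 mm ahead of it and the grasp point (between the pads) lies 3 mm ahead of it (nose_length is the distance from the TCP to the fingertips, in m); z points along the fingers, y is the line along which they close (so a half turn about z gives the same grasp; the last joint's range is limited). The gripper opens to 95 mm and grips with 3 to 60 N. Pads are 20 mm wide; open, the fingers measure 119 mm over their backs; the gripper's body (75 mm by 180 mm) begins 59 mm behind the grasp point.
Start: joints at [-1.419, 0.491, 1.559, -0, 1.092, -0.106], TCP at [0.159, -0.604, 0.206] pointing down, gripper open.
Joint ranges: [-3.1, 3.1], [-0.84, 2.19], [0.05, 2.79], [-1.13, 4.28], [0.06, 2.93], [-2.69, 2.69]. Speed limits (rad/s): [2.22, 2.22, 2.79, 3.14, 3.14, 3.14].

### API

Orientations are given as [roll, pitch, yaw] about the fixed x, y, z axes, in that order (R = Rz(yaw) Ry(pitch) Rx(roll)).
In Python, from station import observe, read_camera, job_done, nose_length gives the robot as it stands. The module is installed in compiled form; this text tells all that it offers.
- The arm moves only by the shell command python3 -m inch 'ROWS' [OPENING] [FORCE]. ROWS is JSON, a list of rows, each an object with "delta_pos": the shift along the tool's x, y, z as a fraction of full scale, a list of three; "turn": the turn, a rotation vector about the tool's x, y, z as a fraction of full scale, a list of three. In form: [{"delta_pos": [dx, dy, dz], "turn": [wx, wy, wz]}, ...]. A call has 1 to 20 rows; each row is the pose to reach, as a shift and turn from the pose commanded when the call began, along the tool's axes at that moment, turning the shorter way round; what a row does not reach only later rows make up. Full scale, the value 1, is 0.25 m for a shift and pi rad for a turn. A row lasts 1/8 s, in which the tool goes at most 62.5 mm and 10.7 degrees, less where a joint would pass 70% of its speed; a pose out of reach is approached as far as the arm can. A call with a number of a shift or a turn outside -1 to 1 is refused whole. A call with a gripper value outside its range is refused whole. OPENING is the opening, from 0 (shut) to 1 (fully open), set as the call begins (- or left out, the last holds). The fingers move at their own pace and stop on an object; FORCE is the grip in N (left out, the last holds). Time passes only in rows, so rows that repeat a pose let the fingers close. It gives the time, the measured TCP pose, the force, the opening and the grip force at its end, in the units of the state.
- observe(): the state, without advancing time (a new reading comes with each control period).
- read_camera(name): name is "scene" or "top"; returns a dict with "image" (480x640x3 uint8, blue, green, red), "range_z" (480x640 float32, m along the optical axis (not along the pixel's ray), 0 where there is no reading), "fovy" (degrees; the focal length in pixels is half the picture's height over the tangent of half this angle, whatever the lens; pixels are square), "cx", "cy" (the principal point, pixels), "rvec" (rotation vector, rad) and "tvec" (3), from world to camera coordinates, as OpenCV has them. Camera axes: x right, y down, z forward; pixel columns grow to the right and rows downward; lengths in m; the calibration is good to about 2 mm. A picture is of the moment at which its call begins.
- job_done(): hands the job in; it is judged then, once.
The state is a dict: "time": time; "q": joint angles; "qvel": joint speeds; "tau": joint torques, N m; "eef_pos": TCP position; "tool_rot": TCP orientation; "wrist_force": force on the tool from outside, world axes, zero at the start; "ft_torque": the same for the moment, N m; "gripper_width": finger opening in m; "grip_force": force on a finger pad.
Only numpy, scipy, OpenCV 4.12 (cv2) and the standard library are available. Lean on these libraries where they do the work, as an engineer would, in place of code of your own. Each camera call takes 0.05 s, during which the arm holds its last target. There are 200 camera calls.

## Working session

There is one attempt and no reset: what is moved stays moved. The work goes in short steps, Python scripts to look and compute and a shell command to move; the robot and the scene stay as the last step left them, time stands still between calls to the robot, and variables do not carry over. Pictures are saved under pics/ and viewed, at most 10 in all, crops included, and the job is handed in when it is done.

```bash
mkdir -p pics; python3 - <<'E'
from station import *
import cv2,numpy as np
print(observe(),nose_length)
for n in("scene","top"):
    c=read_camera(n); cv2.imwrite(f"pics/{n}0.png",c["image"]); np.savez(f"pics/{n}0.npz",**c)
    print(n,c["fovy"],c["cx"],c["cy"],c["rvec"],c["tvec"])
E
```

```text
{'time': 0.0, 'q': array([-1.41856977e+00,  4.91554431e-01,  1.55944820e+00,  4.54417234e-07,
        1.09168223e+00, -1.05607609e-01]), 'qvel': array([ 3.75483397e-07, -3.89682393e-04, -1.95950718e-04,  8.04799735e-05,
        9.94971706e-04, -5.93964437e-04]), 'tau': array([-3.65790336e-03, -6.12653446e+01, -2.58188331e+01,  6.92856289e-02,
        4.81658068e-02, -7.83785026e-05]), 'eef_pos': array([ 0.15934653, -0.60408949,  0.20576537]), 'tool_rot': array([-3.14050657e+00, -1.15532247e-04,  2.57833895e-01]), 'wrist_force': array([0.06765132, 0.34498047, 0.93039504]), 'ft_torque': array([0.01293636, 0.03240244, 0.02977512]), 'grip_force': 0.0, 'gripper_width': 0.09551908469140458} 0.022
scene 43.684111796622254 302.854555625894 243.52907664046282 [ 2.24088767 -0.86651607  0.37693299] [-0.38835231  0.34440122  1.26651535]
top 51.49569951553991 317.98380362627285 237.32809609583887 [ 2.14843353 -2.15076898  0.13816075] [0.01836535 0.52745561 1.01258997]
```

View pics/scene0.png

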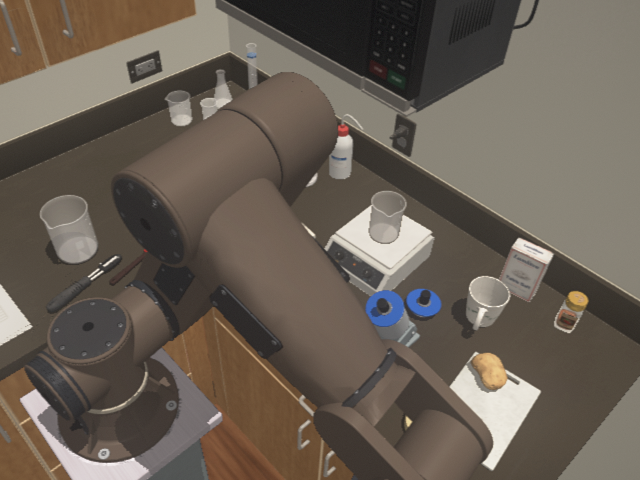

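View pics/top0.png

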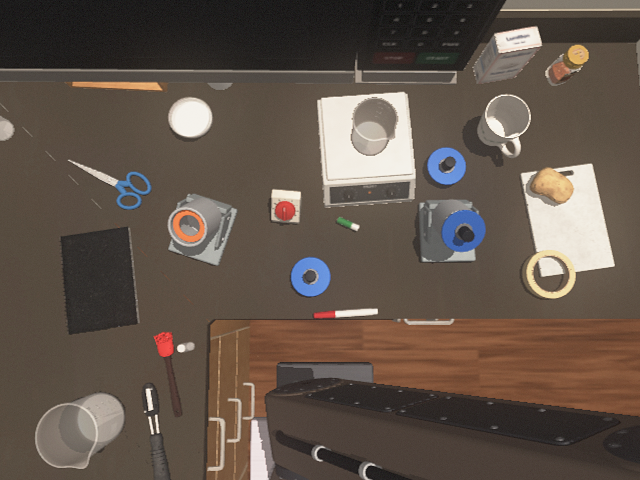

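The top view shows the open canister with its orange ring at (188,226) and the proud lid at (463,230). There are two loose blue lids, at (311,277) and (446,167). The timer is at (286,207), the battery at (347,223) and the marker at (345,313). Next I'll measure positions from depth.

```bash
cat > h.py <<'E'
import numpy as np,cv2
def cloud(c):
    h,w=c["range_z"].shape; f=h/2/np.tan(np.radians(float(c["fovy"]))/2)
    v,u=np.mgrid[:h,:w]; z=c["range_z"]
    P=np.dstack([(u-c["cx"])*z/f,(v-c["cy"])*z/f,z])
    R=cv2.Rodrigues(np.array(c["rvec"]))[0]
    W=(P-np.array(c["tvec"]).ravel())@R; W[z==0]=np.nan
    return W
def plane(P):
    P=P[~np.isnan(P).any(1)]; 
    for _ in range(4):
        m=P.mean(0); n=np.linalg.svd(P-m,full_matrices=False)[2][2]; n*=np.sign(n[2]); r=abs((P-m)@n); P=P[r<max(.0015,2*r.std())]
    return m,n,P
def circ(P,m,n):
    """centre of min enclosing circle of points in the plane"""
    a=np.cross(n,[1,0,0]);a/=np.linalg.norm(a);b=np.cross(n,a)
    q=np.c_[(P-m)@a,(P-m)@b].astype(np.float32)
    (x,y),r=cv2.minEnclosingCircle(q); return m+a*x+b*y,r
E
python3 - <<'E'
from h import *
c=np.load("pics/top0.npz");W=cloud(c);I=c["image"];hsv=cv2.cvtColor(I,cv2.COLOR_BGR2HSV)
blue=cv2.inRange(hsv,(105,150,60),(125,255,255))>0
org=cv2.inRange(hsv,(5,150,100),(18,255,255))>0
def box(m,u,v,r=32):
    k=np.zeros_like(m);k[v-r:v+r,u-r:u+r]=m[v-r:v+r,u-r:u+r];return k
np.set_printoptions(precision=4,suppress=True)
for nm,m,u,v in(("lidA",blue,311,277),("lidB",blue,446,167),("cap",blue,463,230),("seal",org,188,226)):
    k=box(m,u,v); mm,n,P=plane(W[k]); cc,r=circ(P,mm,n)
    print(nm,k.sum(),"n",n,"tilt",np.degrees(np.arccos(n[2])),"ctr",cc,"r",r,"mean",mm)
    # points above plane near axis (knob / rim)
    Q=W[v-40:v+40,u-40:u+40].reshape(-1,3);Q=Q[~np.isnan(Q).any(1)]
    h=(Q-cc)@n; d=np.linalg.norm(Q-cc-h[:,None]*n,axis=1)
    s=(d<.03)&(h>.028)&(h<.04)
    if s.sum(): print("  knobtop",s.sum(),np.median(h[s]),(Q[s].max(0)+Q[s].min(0))/2)
    if nm=="seal":
        s=(d<.045)&(d>.031)&(h>.005)&(h<.014)
        m2,n2,P2=plane(Q[s]); c2,r2=circ(P2,m2,n2); print("  rim",s.sum(),np.median(h[s]),n2,c2,r2)
for nm,u,v in(("timer",286,207),("batt",347,223),("markerL",318,315),("markerR",375,312),("scale",366,190),("bench",260,260),("beaker",374,105)): print(nm,W[v,u])
E
```

```text
lidA 6 n [-0.0572 -0.02    0.9982] tilt 3.474635030151474 ctr [0.4575 0.0474 0.0234] r 0.03597130998969078 mean [0.4667 0.055  0.0241]
  knobtop 108 0.034015655304303075 [0.4461 0.0351 0.056 ]h.py:12: RuntimeWarning: Mean of empty slice.
  m=P.mean(0); n=np.linalg.svd(P-m,full_matrices=False)[2][2]; n*=np.sign(n[2]); r=abs((P-m)@n); P=P[r<max(.0015,2*r.std())]
  ret = um.true_divide(
Traceback (most recent call last):
  File "h.py", line 12, in plane
    m=P.mean(0); n=np.linalg.svd(P-m,full_matrices=False)[2][2]; n*=np.sign(n[2]); r=abs((P-m)@n); P=P[r<max(.0015,2*r.std())]
                   ~~~~~~~~~~~~~~~~~~~~~~~~~~~~~~~~~~~~~~~~~^^^
IndexError: index 2 is out of bounds for axis 0 with size 0
```

```bash
cat > m.py <<'E'
import sys
from h import *
c=np.load(sys.argv[1]);W=cloud(c);I=c["image"];hsv=cv2.cvtColor(I,cv2.COLOR_BGR2HSV)
blue=cv2.inRange(hsv,(98,120,50),(130,255,255))>0
org=cv2.inRange(hsv,(2,120,100),(20,255,255))>0
def box(m,u,v,r=32):
    k=np.zeros_like(m);k[v-r:v+r,u-r:u+r]=m[v-r:v+r,u-r:u+r];return k
np.set_printoptions(precision=4,suppress=True)
print(hsv[265,325],hsv[226,175])
for nm,m,u,v in(("lidA",blue,311,277),("lidB",blue,446,167),("cap",blue,463,230),("seal",org,188,226)):
    k=box(m,u,v); 
    if k.sum()<50: print(nm,"few");continue
    mm,n,P=plane(W[k]); cc,r=circ(P,mm,n)
    print(nm,k.sum(),"n",n,"tilt",np.degrees(np.arccos(n[2])),"ctr",cc,"r",r,"mean",mm)
    Q=W[v-40:v+40,u-40:u+40].reshape(-1,3);Q=Q[~np.isnan(Q).any(1)]
    h=(Q-cc)@n; d=np.linalg.norm(Q-cc-h[:,None]*n,axis=1)
    s=(d<.03)&(h>.028)&(h<.04)
    if s.sum(): print("  knobtop",s.sum(),np.median(h[s]),(Q[s].max(0)+Q[s].min(0))/2)
    if nm=="seal":
        s=(d<.045)&(d>.031)&(h>.005)&(h<.014)
        if s.sum()>20:
            m2,n2,P2=plane(Q[s]); c2,r2=circ(P2,m2,n2); print("  rim",s.sum(),np.median(h[s]),n2,c2,r2)
for nm,u,v in(("timer",286,207),("batt",347,223),("markerL",318,315),("markerR",375,312),("scale",366,190),("bench",260,260),("beaker",374,105)): print(nm,W[v,u])
E
python3 m.py pics/top0.npz
```

```text
[109 137 227] [ 10 169 239]
lidA 1004 n [0.     0.0015 1.    ] tilt 0.08399966194875154 ctr [0.4458 0.0351 0.0244] r 0.04152343422174454 mean [0.4463 0.0352 0.0244]
  knobtop 106 0.03223572993531457 [0.4461 0.0351 0.0565]
lidB 879 n [ 0.006  -0.0014  1.    ] tilt 0.35102766876952934 ctr [ 0.6854 -0.2601  0.0245] r 0.0416058748960495 mean [ 0.6839 -0.2587  0.0245]
  knobtop 98 0.03179675185467262 [ 0.6848 -0.2587  0.0575]
cap 1133 n [-0.4247 -0.0062  0.9053] tilt 25.13397169072545 ctr [ 0.5256 -0.2583  0.1356] r 0.041754771023988724 mean [ 0.5271 -0.2579  0.1363]
  knobtop 123 0.0316849371244742 [ 0.5124 -0.2575  0.164 ]
seal 452 n [-0.4093  0.1337  0.9025] tilt 25.505421135631508 ctr [0.5402 0.2706 0.1152] r 0.03288169950246811 mean [0.5401 0.2723 0.1149]
  rim 374 0.00922764334180039 [-0.4084  0.1281  0.9038] [0.5368 0.2721 0.1236] 0.040232930332422256
timer [0.5875 0.0839 0.0611]
batt [ 0.5613 -0.0446  0.015 ]
markerL [0.3655 0.018  0.021 ]
markerR [ 0.3715 -0.1021  0.0137]
scale [ 0.6211 -0.0814  0.0701]
bench [ 0.4831  0.1439 -0.0027]
beaker [ 0.7574 -0.0881  0.1833]
```

```bash
cat > go.py <<'E'
from h import *
from station import observe
from scipy.spatial.transform import Rotation as Ro
np.set_printoptions(precision=4,suppress=True)
def unit(v): v=np.array(v,float);return v/np.linalg.norm(v)
def tool(n,y):
    z=-unit(n);x=unit(np.cross(y,z));return np.c_[x,np.cross(z,x),z]
def rows(*targets):
    s=observe();p=s["eef_pos"];R=Ro.from_euler("xyz",s["tool_rot"]).as_matrix()
    print("t",s["time"],"p",p,"F",s["wrist_force"],"w",s["gripper_width"])
    for q,T in targets: print("dp",R.T@(np.array(q)-p)/.25,"turn",Ro.from_matrix(R.T@T).as_rotvec()/np.pi)
nc=unit([-.4226,-.006,.9063]); kc=np.array([.5122,-.258,.1645])
no=unit([-.403,.129,.906]); mo=np.array([.5365,.272,.124])
Rc=tool(nc,[0,-1,0])
yaw=np.arctan2(no[1],no[0])-np.pi/2; 
Ro_=tool(no,no-[0,0,no[2]]); Rl=tool([0,0,1],no-[0,0,no[2]])
E
python3 -c "
from go import *
print(Ro_,Rl)
rows((kc+nc*.072,Rc),(kc+nc*.03,Rc),([.446,.035,.12],Rl),([.446,.035,.12],Rl*[-1,-1,1]))"
```

```text
[[-0.3049 -0.8629  0.403 ]
 [-0.9524  0.2762 -0.129 ]
 [ 0.     -0.4232 -0.9061]] [[-0.3049 -0.9524 -0.    ]
 [-0.9524  0.3049 -0.    ]
 [ 0.      0.     -1.    ]]
t 0.1 p [ 0.1594 -0.6041  0.2058] F [-0.0207 -0.4552  0.7795] w 0.09505691560035635
dp [ 1.5996 -1.0084 -0.0946] turn [-0.0163  0.1384  0.0803]
dp [ 1.6685 -0.9911  0.0576] turn [-0.0163  0.1384  0.0803]
dp [ 1.7605 -2.1794  0.3455] turn [-0.0002  0.0003  0.6807]
dp [ 1.7605 -2.1794  0.3455] turn [-0.0003 -0.0002 -0.3193]
```

```bash
python3 -m inch '[{"delta_pos":[0.2,-0.12,-0.05],"turn":[0,0.03,0.02]},{"delta_pos":[0.4,-0.25,-0.08],"turn":[-0.01,0.06,0.04]},{"delta_pos":[0.6,-0.38,-0.1],"turn":[-0.01,0.1,0.06]},{"delta_pos":[0.8,-0.5,-0.1],"turn":[-0.016,0.138,0.08]},{"delta_pos":[1,-0.63,-0.1],"turn":[-0.016,0.138,0.08]},{"delta_pos":[1,-0.63,-0.1],"turn":[-0.016,0.138,0.08]},{"delta_pos":[1,-0.63,-0.1],"turn":[-0.016,0.138,0.08]}]' 0 20; python3 -c "
from go import *
rows((kc+nc*.06,Rc),(kc+nc*.027,Rc))"
```

```text
time: 0.98
eef_pos: [0.361, -0.3886, 0.2314]
tool_rot: [-3.137, -0.435, 0.002]
wrist_force: [-0.3, -0.1, -0.2]
gripper_width: 0.0302
grip_force: 0.0
t 0.975 p [ 0.361  -0.3886  0.2314] F [-0.2694 -0.1375 -0.2437] w 0.03022252251879257
dp [ 0.4364 -0.5184  0.2608] turn [0.     0.0004 0.0006]
dp [ 0.4365 -0.5185  0.3928] turn [0.     0.0004 0.0006]
```

```bash
python3 -m inch '[{"delta_pos":[0.15,-0.18,0.08],"turn":[0,0,0]},{"delta_pos":[0.3,-0.35,0.17],"turn":[0,0,0]},{"delta_pos":[0.436,-0.518,0.26],"turn":[0,0,0]},{"delta_pos":[0.436,-0.518,0.26],"turn":[0,0,0]},{"delta_pos":[0.436,-0.518,0.34],"turn":[0,0,0]},{"delta_pos":[0.436,-0.518,0.38],"turn":[0,0,0]},{"delta_pos":[0.436,-0.518,0.38],"turn":[0,0,0]}]'; python3 - <<'E'
from go import *
from station import read_camera
rows((kc+nc*.022,Rc),(kc+nc*.013,Rc))
c=read_camera("top"); cv2.imwrite("pics/top1.png",cv2.resize(c["image"][130:330,360:580],None,fx=2.5,fy=2.5))
E
```

```text
time: 1.85
eef_pos: [0.4989, -0.2591, 0.1912]
tool_rot: [-3.135, -0.434, -0.001]
wrist_force: [-0.3, 0.5, 0.7]
gripper_width: 0.0004
grip_force: 0.0
t 1.85 p [ 0.4989 -0.2591  0.1912] F [-0.2638  0.5186  0.7451] w 0.00035185761778920273
dp [ 0.0033 -0.0038  0.0312] turn [-0.0001  0.0007 -0.0002]
dp [ 0.0034 -0.0038  0.0672] turn [-0.0001  0.0007 -0.0002]
```

View pics/top1.png

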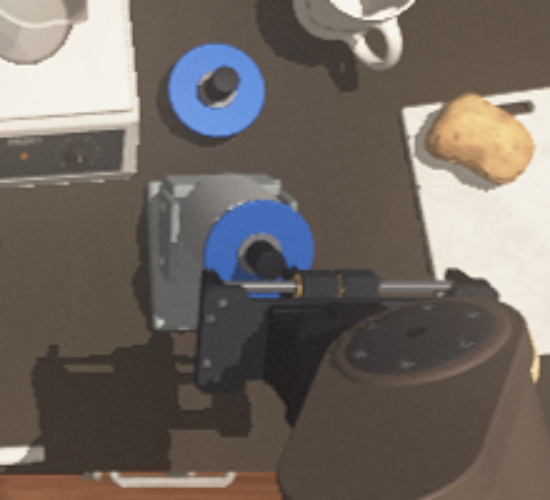

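The crop shows the closed gripper above the knob at crop (265,258), offset by parallax as expected. Now I'll press.

```bash
python3 -m inch '[{"delta_pos":[0.003,-0.004,0.02],"turn":[0,0,0]},{"delta_pos":[0.003,-0.004,0.03],"turn":[0,0,0]},{"delta_pos":[0.003,-0.004,0.038],"turn":[0,0,0]},{"delta_pos":[0.003,-0.004,0.046],"turn":[0,0,0]},{"delta_pos":[0.003,-0.004,0.046],"turn":[0,0,0]}]'; python3 -m inch '[{"delta_pos":[0,0,0.005],"turn":[0,0,0]},{"delta_pos":[0,0,0.01],"turn":[0,0,0]},{"delta_pos":[0,0,0.015],"turn":[0,0,0]},{"delta_pos":[0,0,0.018],"turn":[0,0,0]},{"delta_pos":[0,0,0.018],"turn":[0,0,0]}]';python3 -c "
from go import *
rows((kc+nc*.013,Rc))"
```

```text
time: 2.52
eef_pos: [0.5049, -0.257, 0.1816]
tool_rot: [-3.136, -0.435, 0.001]
wrist_force: [-0.1, 0.4, -0.4]
gripper_width: 0.0005
grip_force: 0.0
time: 3.15
eef_pos: [0.5068, -0.257, 0.1776]
tool_rot: [-3.136, -0.435, 0.001]
wrist_force: [0.1, 0.6, -0.3]
gripper_width: 0.0008
grip_force: 0.0
t 3.15 p [ 0.5068 -0.257   0.1776] F [ 0.0819  0.6207 -0.3378] w 0.0007540868502470509
dp [-0.0027  0.0042  0.0045] turn [-0.      0.0003  0.0003]
```

```bash
python3 - <<'E'
from go import *
from station import read_camera
a=read_camera("top");b=read_camera("scene")
np.savez("pics/top2.npz",**a);np.savez("pics/scene2.npz",**b)
A=cv2.resize(a["image"][150:300,400:540],(392,420));B=cv2.resize(b["image"][250:390,330:460],(390,420))
cv2.imwrite("pics/v2.png",np.hstack([A,B]))
E
```

```text
(no output)
```

View pics/v2.png

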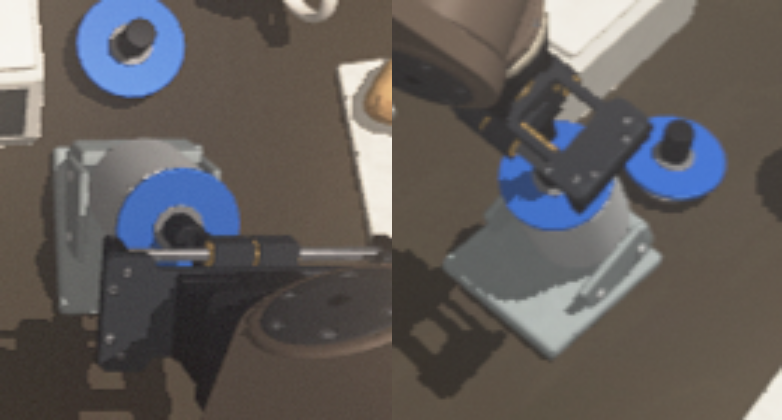

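```bash
python3 - <<'E'
from go import *
c=dict(np.load("pics/top2.npz"));W=cloud(c);hsv=cv2.cvtColor(c["image"],cv2.COLOR_BGR2HSV)
k=cv2.inRange(hsv,(98,120,50),(130,255,255))>0
k[:, :432]=0;k[:,495:]=0;k[:205]=0;k[262:]=0
c0=dict(np.load("pics/top0.npz"));W0=cloud(c0)
m,n,P=plane(W[k]); print(len(P),n, "level vs start flange", (m-(kc-nc*.032))@nc, (np.nanmedian(W0[k],0)-(kc-nc*.032))@nc)
s=observe();p=s["eef_pos"];f=240/np.tan(np.radians(float(c["fovy"]))/2)
for q in(p,p-nc*.022,p+nc*.1,kc-nc*.009,kc):
    print(cv2.projectPoints(q.reshape(1,3),c["rvec"],c["tvec"],np.array([[f,0,c["cx"]],[0,f,c["cy"]],[0,0,1.]]),None)[0].ravel())
E
```

```text
479 [-0.4181 -0.0035  0.9084] level vs start flange -1.2492401522455768e-05 -0.00035889114134862537
[469.0429 237.9448]
[465.5934 234.4005]
[486.9842 256.3792]
[465.9474 234.5491]
[467.3407 235.9787]
```

```bash
python3 - <<'E'
from go import *
s=observe();p=s["eef_pos"];R=Ro.from_euler("xyz",s["tool_rot"]).as_matrix()
for n in("top2","scene2"):
    W=cloud(dict(np.load(f"pics/{n}.npz")));Q=(W.reshape(-1,3)-p)@R*1000
    Q=Q[(abs(Q[:,0])<60)&(abs(Q[:,1])<110)&(Q[:,2]>-110)&(Q[:,2]<40)]
    print(n,"(z band: n, x range, y range, tool mm)")
    for z in range(-110,40,10):
        q=Q[(Q[:,2]>=z)&(Q[:,2]<z+10)]
        if len(q): print(z,len(q),q[:,0].min(),q[:,0].max(),q[:,1].min(),q[:,1].max(),"med",np.median(q,0))
E
```

```text
top2 (z band: n, x range, y range, tool mm)
-110 446 -31.84886025691279 36.57732742300722 -87.6451680646757 80.65027953735708 med [  29.1894    1.672  -104.3667]
-100 110 18.810108784992096 36.462287515972285 -81.66743609660975 82.42481355030023 med [ 35.0229   6.5741 -97.1188]
-90 12 15.508694379248237 34.99134447773446 -81.90213510529111 74.8480286888612 med [ 31.2228 -15.1044 -87.8948]
-40 7 0.4591743061801 13.145354841195756 -9.116012268773051 -4.884910479487414 med [ 11.5549  -8.3751 -33.8124]
-30 9 -2.6330604389631254 13.144509258789112 -7.7964118784249585 -3.116686036793912 med [ 11.8767  -7.0534 -23.5754]
-20 8 -5.82932499858376 13.350405663174651 -6.825768962455517 3.042233936453301 med [ 12.0793  -3.9004 -15.244 ]
-10 2 12.238874960985045 12.367108909831186 -4.021270174771584 1.4559242827565733 med [12.303  -1.2827 -9.7169]
0 1 10.286189662628463 10.286189662628463 -1.807242845299482 -1.807242845299482 med [10.2862 -1.8072  9.6446]
10 72 -5.158891358322955 11.443743505446452 -10.73911173145038 9.542397101874974 med [ 3.6538 -2.5981 14.5932]
20 26 -6.509114591097007 11.03549
[... 783 characters left out ...]
 med [  5.4847   8.4732 -37.8125]
-30 6 2.389997778766878 11.518834505186984 6.524599240885959 8.255397474724171 med [  8.8085   6.7731 -24.5011]
-20 4 4.56065131328831 7.525516144490154 4.113883535345722 6.486790256340712 med [  5.9371   5.5563 -15.7577]
-10 1 11.2510287050876 11.2510287050876 2.820240788247763 2.820240788247763 med [11.251   2.8202 -6.0578]
10 8 -13.185121493917114 9.147184188929177 -5.276609544039605 7.7448550570809775 med [-12.21     2.6504  14.3202]
20 5 -13.69036441512212 -11.49556011568459 0.5091128514866808 7.73406340608586 med [-12.8197   6.0426  24.0882]
30 11 -42.06252450004238 9.484756431352135 -8.538688156354219 41.96858408366106 med [-13.2538   5.6176  39.2101]
```

```bash
python3 -m inch '[{"delta_pos":[0,0,0.006],"turn":[0,0,0]},{"delta_pos":[0,0,0.012],"turn":[0,0,0]},{"delta_pos":[0,0,0.012],"turn":[0,0,0]}]'; python3 -m inch '[{"delta_pos":[0,0,0.006],"turn":[0,0,0]},{"delta_pos":[0,0,0.012],"turn":[0,0,0]},{"delta_pos":[0,0,0.012],"turn":[0,0,0]}]'; python3 - <<'E'
from go import *
from station import read_camera
c=read_camera("top");b=read_camera("scene");np.savez("pics/top3.npz",**c)
W=cloud(c);hsv=cv2.cvtColor(c["image"],cv2.COLOR_BGR2HSV)
k=cv2.inRange(hsv,(98,120,50),(130,255,255))>0
k[:, :432]=0;k[:,495:]=0;k[:205]=0;k[262:]=0
m,n,P=plane(W[k]); print(len(P),"pressed in",-(m-(kc-nc*.032))@nc)
rows()
B=cv2.resize(b["image"][285:325,365:425],(780,520),interpolation=cv2.INTER_CUBIC)
cv2.imwrite("pics/v3.png",B)
E
```

```text
time: 3.62
eef_pos: [0.5081, -0.257, 0.1748]
tool_rot: [-3.136, -0.435, 0.001]
wrist_force: [-0.6, 1.0, 0.1]
gripper_width: 0.0003
grip_force: 0.0
time: 4.0
eef_pos: [0.5093, -0.257, 0.1721]
tool_rot: [-3.136, -0.435, 0.001]
wrist_force: [-1.1, -0.3, -0.5]
gripper_width: 0.0002
grip_force: 0.0
476 pressed in -4.902532456653067e-05
t 4.1 p [ 0.5093 -0.257   0.1722] F [0.4218 0.1238 0.4198] w 0.0006220927366756948
```

View pics/v3.png

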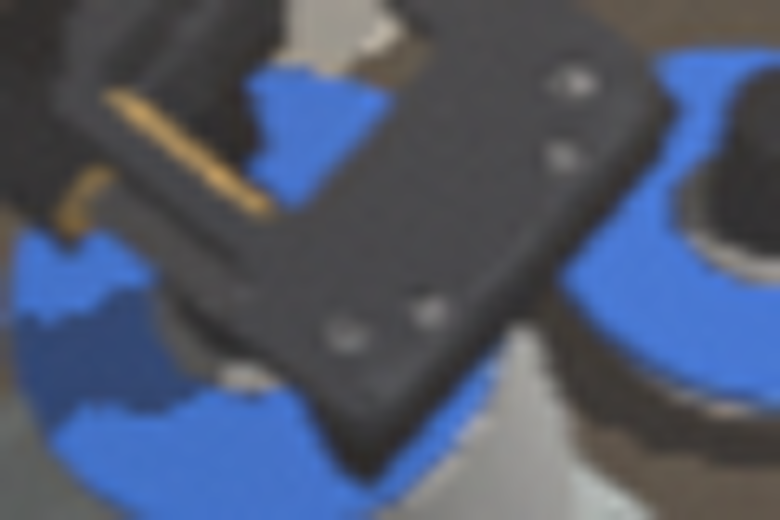

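```bash
python3 - <<'E'
from go import *
s=observe();p=s["eef_pos"];R=Ro.from_euler("xyz",s["tool_rot"]).as_matrix()
c=dict(np.load("pics/top3.npz"));W=cloud(c);Q=(W-p)@R*1000
print("cam in tool mm",R.T@(-cv2.Rodrigues(c["rvec"])[0].T@c["tvec"].ravel()-p)*1000)
for v in range(226,250):
    print(v," ".join("%3.0f,%3.0f,%4.0f|"%tuple(Q[v,u]) for u in range(458,482,2)))
A=c["image"][205:265,440:500]
cv2.imwrite("pics/v4.png",cv2.resize(A,(600,600),interpolation=cv2.INTER_CUBIC))
E
```

```text
cam in tool mm [ 270.151  -274.1966 -867.4071]
226  10, -9,  37|  10, -5,  38|  10, -1,  38|  11,  1,  34|   9,  7,  40|  11,  9,  35|  10, 14,  37|   9, 18,  40|   9, 22,  39|   9, 26,  41|  10, 29,  38|   9, 33,  39|
227   8, -9,  38|   8, -5,  37|   9, -2,  35|  10,  0,  30|  11,  3,  28|   7, 11,  41|   7, 14,  40|   8, 18,  38|   8, 22,  39|   7, 26,  40|   7, 30,  40|   7, 34,  41|
228   6, -8,  38|   7, -6,  33|   9, -4,  28|  10, -1,  24|  10,  2,  23|   9,  7,  26|   6, 14,  38|   5, 19,  41|   5, 23,  42|   5, 27,  41|   6, 30,  39|   5, 34,  42|
229   5, -9,  36|   7, -7,  29|   8, -5,  25|  10, -4,  17|  10,  0,  16|  10,  4,  17|   4, 15,  39|   3, 19,  40|   4, 22,  39|   3, 27,  42|   3, 31,  41|   3, 34,  40|
230   3,-10,  34|   5, -8,  27|   7, -6,  21|   9, -4,  15|  10, -1,  12|  12,  1,   6|  10,  6,  12|   1, 19,  40|   2, 22,  36|   1, 27,  40|   2, 29,  37|   1, 34,  40|
231   2,-10,  33|   4, -8,  25|   6, -7,  18|  10, -6,   6|   9, -2,   8|   8,  2,  11|  10,  5,   6|  -1, 20,  42|  -1, 23,  42|  -1, 27,  40|  -1, 31,  41|   0, 33,  37|
232   0,-10,  31|   3
[... 2374 characters left out ...]
27,-21,-129|
246  26,-56,-130|  25,-52,-129|  26,-49,-130|  26,-47,-132|  25,-43,-129|  25,-40,-129|  25,-36,-127|  25,-33,-128|  25,-30,-128|  26,-28,-132|  26,-25,-131|  25,-21,-129|
247  24,-55,-130|  23,-52,-128|  24,-49,-129|  25,-46,-131|  25,-44,-134|  24,-40,-131|  25,-37,-132|  25,-35,-134|  25,-32,-134|  26,-29,-136|  25,-26,-134|  25,-23,-134|
248  21,-54,-127|  22,-52,-129|  23,-50,-132|  25,-48,-137|  25,-45,-138|  25,-42,-137|  25,-39,-138|  24,-35,-136|  25,-33,-137|  25,-30,-137|  25,-27,-138|  26,-24,-139|
249  21,-55,-131|  21,-52,-129|  22,-50,-134|  24,-49,-141|  24,-45,-138|  24,-42,-139|  24,-39,-138|  23,-36,-138|  24,-33,-139|  23,-29,-137|  24,-27,-139|  23,-23,-137|
```

View pics/v4.png

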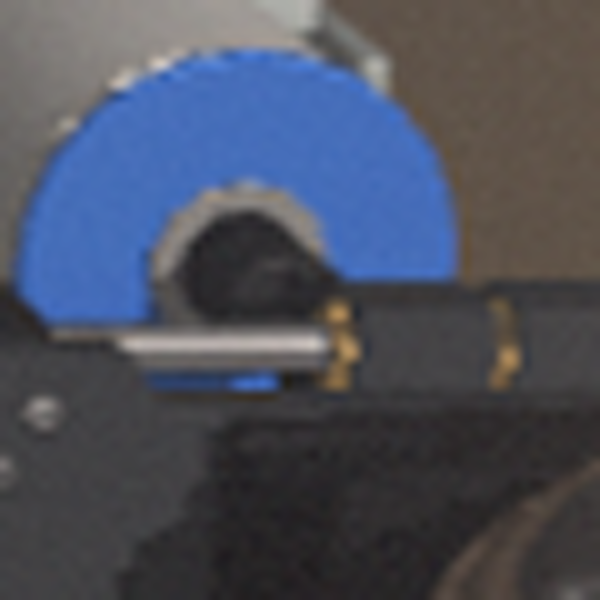

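The depth data puts the gripper body, and so its tips, about 30 mm further back than the tip length suggests. The tips are therefore still above the knob. I'll advance slowly and watch the force.

```bash
for i in 1; do python3 -m inch '[{"delta_pos":[0,0,0.012],"turn":[0,0,0]},{"delta_pos":[0,0,0.024],"turn":[0,0,0]},{"delta_pos":[0,0,0.024],"turn":[0,0,0]}]'; done; python3 -m inch '[{"delta_pos":[0,0,0.012],"turn":[0,0,0]},{"delta_pos":[0,0,0.02],"turn":[0,0,0]},{"delta_pos":[0,0,0.02],"turn":[0,0,0]}]'
```

```text
time: 4.47
eef_pos: [0.5119, -0.2569, 0.1664]
tool_rot: [-3.136, -0.435, 0.001]
wrist_force: [-1.3, 1.0, 0.5]
gripper_width: 0.0004
grip_force: 0.0
time: 4.85
eef_pos: [0.514, -0.2569, 0.162]
tool_rot: [-3.136, -0.435, 0.001]
wrist_force: [0.5, 0.4, 0.5]
gripper_width: 0.0002
grip_force: 0.0
```

```bash
python3 -m inch '[{"delta_pos":[0,0,0.01],"turn":[0,0,0]},{"delta_pos":[0,0,0.02],"turn":[0,0,0]},{"delta_pos":[0,0,0.02],"turn":[0,0,0]}]';python3 - <<'E'
from go import *
from station import read_camera
c=read_camera("top");b=read_camera("scene");np.savez("pics/top5.npz",**c)
W=cloud(c);hsv=cv2.cvtColor(c["image"],cv2.COLOR_BGR2HSV)
k=cv2.inRange(hsv,(98,120,50),(130,255,255))>0
k[:, :432]=0;k[:,495:]=0;k[:205]=0;k[262:]=0
m,n,P=plane(W[k]); print(len(P),"pressed in",-(m-(kc-nc*.032))@nc)
s=observe();p=s["eef_pos"];R=Ro.from_euler("xyz",s["tool_rot"]).as_matrix()
Q=(W-p)@R*1000
for v in range(224,238):
    print(v," ".join("%3.0f,%3.0f,%4.0f|"%tuple(Q[v,u]) for u in range(460,474,1)))
A=cv2.resize(c["image"][205:265,440:500],(400,400),interpolation=cv2.INTER_CUBIC)
B=cv2.resize(b["image"][280:330,365:415],(400,400),interpolation=cv2.INTER_CUBIC)
cv2.imwrite("pics/v5.png",np.hstack([A,B]))
E
```

```text
time: 5.22
eef_pos: [0.5161, -0.2569, 0.1575]
tool_rot: [-3.136, -0.435, 0.001]
wrist_force: [0.5, -0.1, 0.3]
gripper_width: 0.0006
grip_force: 0.0
377 pressed in -1.977259261724988e-05
224  13, -5,  24|  15, -4,  19|  14, -2,  21|  13,  1,  24|  13,  3,  24|  14,  4,  21|  14,  6,  23|  14,  7,  21|  13, 11,  25|  13, 12,  24|  13, 14,  25|  13, 17,  26|  13, 18,  24|  13, 20,  25|
225  13, -6,  20|  13, -4,  19|  12, -2,  21|  12, -0,  21|  12,  2,  21|  11,  5,  25|  13,  5,  19|  13,  7,  19|  12, 10,  23|  12, 11,  20|  11, 15,  25|  11, 17,  26|  11, 19,  27|  11, 20,  25|
226  10, -5,  23|  10, -3,  23|  10, -2,  21|  11, -0,  20|  11,  2,  20|  10,  4,  20|  10,  6,  21|  11,  7,  20|  10, 10,  22|  10, 12,  23|  10, 14,  23|   9, 16,  23|   9, 19,  25|   9, 20,  24|
227   8, -5,  22|   9, -4,  19|   9, -3,  17|  10, -1,  16|  10,  0,  14|  11,  1,  10| nan,nan, nan|  10,  6,  15|   8, 10,  22|   8, 12,  22|   8, 14,  22|   7, 17,  26|   7, 19,  24|   7, 21,  26|
228   7, -6,  18|   9, -6,  13|  10, -5,   9|  10, -3,   9|  10, -2,   7|  10,  1,  10|  11,  2,   6|  10,  4,   7
[... 1185 characters left out ...]
3|  12, -8, -35|  29,-25, -94|  31,-25,-100|  34,-26,-107|  32,-23,-103|  35,-24,-111|  34,-22,-108|
235  30,-41,-101|  31,-40,-104|  30,-37,-101|  31,-37,-105|  31,-35,-104|  30,-32,-102|  31,-31,-104|  30,-29,-101|  30,-28,-102|  30,-26,-103|  31,-25,-105|  31,-24,-106|  32,-23,-110|  33,-22,-111|
236  29,-41,-103|  29,-40,-105|  29,-38,-104|  29,-36,-103|  29,-34,-103|  29,-33,-103|  29,-31,-103|  28,-29,-102|  29,-28,-105|  29,-27,-105|  30,-25,-106| nan,nan, nan|  31,-23,-109|  31,-22,-110|
237  27,-41,-103|  28,-40,-106|  27,-38,-104|  27,-36,-103|  27,-34,-103|  27,-32,-103|  27,-31,-103|  27,-29,-102|  27,-28,-104|  28,-27,-105|  28,-26,-107|  28,-24,-106|  29,-24,-111|  29,-22,-110|
```

View pics/v5.png

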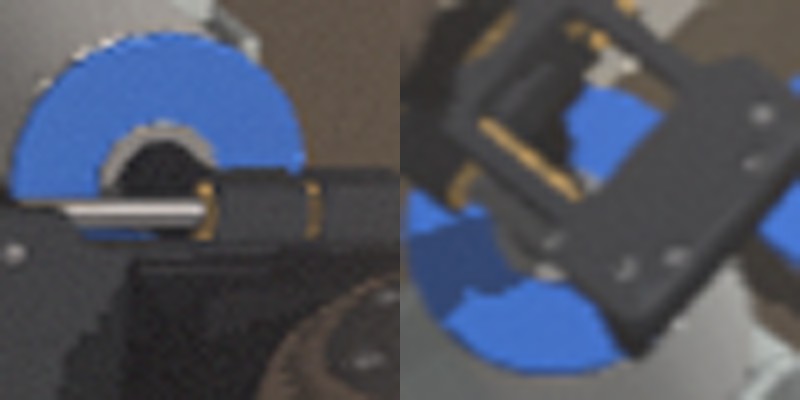

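Across the pictures the visible finger end stays at tool z of about -8 mm, and the knob top has now reached that level, so contact should be next.

```bash
python3 -m inch '[{"delta_pos":[0,0,0.008],"turn":[0,0,0]},{"delta_pos":[0,0,0.016],"turn":[0,0,0]},{"delta_pos":[0,0,0.016],"turn":[0,0,0]}]'; python3 -m inch '[{"delta_pos":[0,0,0.008],"turn":[0,0,0]},{"delta_pos":[0,0,0.016],"turn":[0,0,0]},{"delta_pos":[0,0,0.016],"turn":[0,0,0]}]'
```

```text
time: 5.7
eef_pos: [0.5178, -0.2569, 0.154]
tool_rot: [-3.136, -0.435, 0.001]
wrist_force: [-0.2, 0.4, 2.3]
gripper_width: 0.0002
grip_force: 0.9
time: 6.08
eef_pos: [0.5192, -0.2569, 0.1514]
tool_rot: [-3.137, -0.436, 0.002]
wrist_force: [-13.3, 1.1, 19.7]
gripper_width: 0.0005
grip_force: 11.5
```

```bash
cat > cap.py <<'E'
from go import *
from station import read_camera
def cap():
    c=read_camera("top")
    W=cloud(c);hsv=cv2.cvtColor(c["image"],cv2.COLOR_BGR2HSV)
    k=cv2.inRange(hsv,(98,120,50),(130,255,255))>0
    k[:, :432]=0;k[:,495:]=0;k[:205]=0;k[262:]=0
    m,n,P=plane(W[k]); print(len(P),n,"pressed in",-(m-(kc-nc*.032))@nc)
    s=observe();p=s["eef_pos"];print(s["time"],"tcp along n from knob0",(p-kc)@nc,"F.n",s["wrist_force"]@nc)
if __name__=="__main__": cap()
E
python3 cap.py; python3 -m inch '[{"delta_pos":[0,0,0.004],"turn":[0,0,0]},{"delta_pos":[0,0,0.008],"turn":[0,0,0]},{"delta_pos":[0,0,0.008],"turn":[0,0,0]}]';python3 cap.py
```

```text
376 [-0.4381 -0.0165  0.8988] pressed in 0.006539426637651614
6.125 tcp along n from knob0 -0.014819119804829419 F.n 22.453701910330658
time: 6.5
eef_pos: [0.5196, -0.257, 0.1513]
tool_rot: [-3.138, -0.438, 0.003]
wrist_force: [-30.7, 5.0, 43.6]
gripper_width: 0.001
grip_force: 26.1
400 [-0.4163 -0.0096  0.9092] pressed in 0.006703251283835104
6.55 tcp along n from knob0 -0.01511725129875226 F.n 52.28522569648284
```

```bash
python3 -m inch '[{"delta_pos":[0,0,-0.05],"turn":[0,0,0]},{"delta_pos":[0,0,-0.15],"turn":[0,0,0]},{"delta_pos":[0,0,-0.3],"turn":[0,0,0]},{"delta_pos":[0,0,-0.4],"turn":[0,0,0]},{"delta_pos":[0,0,-0.4],"turn":[0,0,0]}]' 0.55 30;python3 - <<'E'
from go import *
from cap import cap
cap()
D=[-1,-1,1]
rows(([.446,.035,.14],Rl*D),([.446,.035,.055],Rl*D))
E
```

```text
time: 7.18
eef_pos: [0.4782, -0.2579, 0.2406]
tool_rot: [-3.138, -0.437, 0.002]
wrist_force: [0.5, 0.4, 1.1]
gripper_width: 0.0452
grip_force: 0.0
726 [-0.4227 -0.0094  0.9062] pressed in 0.0064563532350515205
7.225 tcp along n from knob0 0.08224990221154652 F.n 0.5756889109797196
t 7.225 p [ 0.4782 -0.2576  0.2394] F [-0.632   0.0298  0.3407] w 0.048518036153960276
dp [-0.2835 -1.169   0.3123] turn [ 0.086  -0.1207 -0.394 ]
dp [-0.427  -1.1675  0.6204] turn [ 0.086  -0.1207 -0.394 ]
```

```bash
python3 -m inch '[{"delta_pos":[-0.03,-0.2,0.03],"turn":[0.014,-0.02,-0.065]},{"delta_pos":[-0.06,-0.4,0.06],"turn":[0.028,-0.04,-0.13]},{"delta_pos":[-0.12,-0.6,0.1],"turn":[0.043,-0.06,-0.195]},{"delta_pos":[-0.18,-0.8,0.16],"turn":[0.057,-0.08,-0.26]},{"delta_pos":[-0.23,-1,0.24],"turn":[0.072,-0.1,-0.33]},{"delta_pos":[-0.26,-1,0.3],"turn":[0.086,-0.1207,-0.394]},{"delta_pos":[-0.2835,-1,0.3123],"turn":[0.086,-0.1207,-0.394]},{"delta_pos":[-0.2835,-1,0.3123],"turn":[0.086,-0.1207,-0.394]}]';python3 - <<'E'
from go import *
D=[-1,-1,1]
rows(([.446,.035,.09],Rl*D),([.446,.035,.05],Rl*D))
E
```

```text
time: 8.22
eef_pos: [0.4459, -0.0062, 0.1384]
tool_rot: [-3.138, -0.001, 1.263]
wrist_force: [0.5, -0.2, -0.5]
gripper_width: 0.0524
grip_force: 0.0
t 8.225 p [ 0.4459 -0.0062  0.1384] F [ 0.48   -0.1835 -0.4836] w 0.052443315502459904
dp [ 0.157  -0.0489  0.1938] turn [-0.001  -0.0002  0.0005]
dp [ 0.1569 -0.0484  0.3538] turn [-0.001  -0.0002  0.0005]
```

```bash
python3 -m inch '[{"delta_pos":[0.08,-0.025,0.05],"turn":[0,0,0]},{"delta_pos":[0.157,-0.049,0.1],"turn":[0,0,0]},{"delta_pos":[0.157,-0.049,0.19],"turn":[0,0,0]},{"delta_pos":[0.157,-0.049,0.27],"turn":[0,0,0]},{"delta_pos":[0.157,-0.049,0.35],"turn":[0,0,0]},{"delta_pos":[0.157,-0.049,0.35],"turn":[0,0,0]}]';python3 - <<'E'
from go import *
from station import read_camera
D=[-1,-1,1]
rows(([.446,.035,.0186],Rl*D))
c=read_camera("top");b=read_camera("scene")
A=cv2.resize(c["image"][210:330,240:380],(467,400),interpolation=cv2.INTER_CUBIC)
s=observe();p=s["eef_pos"];R=Ro.from_euler("xyz",s["tool_rot"]).as_matrix()
for n,cc in(("top",c),("scene",b)):
    Q=((cloud(cc)-p)@R*1000).reshape(-1,3)
    Q=Q[(abs(Q[:,0])<14)&(abs(Q[:,1])<65)&(abs(Q[:,1])>20)&(Q[:,2]>-60)&(Q[:,2]<23)]
    for z in range(-60,23,6):
        q=Q[(Q[:,2]>=z)&(Q[:,2]<z+6)]
        if len(q): print(n,z,len(q),q[:,0].min(),q[:,0].max(),q[:,1].min(),q[:,1].max())
cv2.imwrite("pics/v6.png",A)
E
```

```text
time: 8.98
eef_pos: [0.4454, 0.034, 0.0514]
tool_rot: [-3.139, -0.001, 1.258]
wrist_force: [0.5, 0.8, -0.1]
gripper_width: 0.0523
grip_force: 0.0
t 8.975 p [0.4454 0.034  0.0514] F [ 0.4703  0.8134 -0.0835] w 0.0522701316517395
dp [0.0043 0.0014 0.1312] turn [-0.0009 -0.0002 -0.001 ]
scene -60 17 -13.74638927144305 4.429764283955363 -37.316175539062755 34.44869645892468
scene -54 16 -12.253272672621344 8.646060566861854 -37.295816613469924 35.14547915722587
scene -48 20 -13.686576926581209 9.422411387329987 -36.95872426498382 33.247833351764626
scene -42 21 -13.693479892807622 6.39946297186788 -36.084501266563755 31.510025062779867
scene -36 15 -13.640847533872906 7.681970587906188 -35.04276119454257 28.890722048784916
scene -30 19 -13.412947155785877 9.885798942261374 -34.51224123450064 33.17715473239259
scene -24 16 -13.480776655184922 10.178510715244416 -33.61220921435908 30.469390748778757
scene -18 15 -12.401541897878769 10.62597425396885 -32.580890371705955 29.644732006803995
scene -12 9 -11.307749093488951 13.522339048314029 -31.322856325657337 30.30723006509169
scene 18 3 -11.303116737208146 5.514350136061139 -36.7990769969202 31.673000221599157
```

View pics/v6.png

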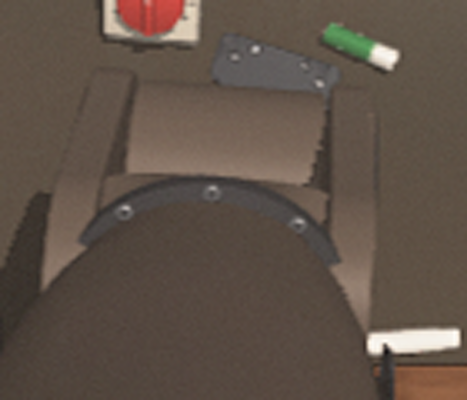

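The fingers do end about 8 mm behind the reported TCP, since their points stop at z≈-8. I'll lower the TCP to about 0.019 m, checking force on the way.

```bash
python3 -m inch '[{"delta_pos":[0.004,0.001,0.03],"turn":[0,0,0]},{"delta_pos":[0.004,0.001,0.06],"turn":[0,0,0]},{"delta_pos":[0.004,0.001,0.09],"turn":[0,0,0]},{"delta_pos":[0.004,0.001,0.11],"turn":[0,0,0]},{"delta_pos":[0.004,0.001,0.11],"turn":[0,0,0]}]'; python3 -m inch '[{"delta_pos":[0,0,0.01],"turn":[0,0,0]},{"delta_pos":[0,0,0.018],"turn":[0,0,0]},{"delta_pos":[0,0,0.018],"turn":[0,0,0]}]'
```

```text
time: 9.7
eef_pos: [0.4465, 0.035, 0.0245]
tool_rot: [-3.14, -0.0, 1.261]
wrist_force: [0.5, 0.4, 0.1]
gripper_width: 0.0525
grip_force: 0.0
time: 10.07
eef_pos: [0.4466, 0.035, 0.0204]
tool_rot: [-3.141, -0.0, 1.261]
wrist_force: [-0.2, 0.8, 0.1]
gripper_width: 0.0525
grip_force: 0.0
```

```bash
python3 -m inch '[{"delta_pos":[0,0,0],"turn":[0,0,0]},{"delta_pos":[0,0,0],"turn":[0,0,0]},{"delta_pos":[0,0,0],"turn":[0,0,0]},{"delta_pos":[0,0,0],"turn":[0,0,0]},{"delta_pos":[0,0,0],"turn":[0,0,0]},{"delta_pos":[0,0,0],"turn":[0,0,0]}]' 0 45; python3 -m inch '[{"delta_pos":[0,0,-0.1],"turn":[0,0,0]},{"delta_pos":[0,0,-0.3],"turn":[0,0,0]},{"delta_pos":[0,0,-0.5],"turn":[0,0,0]},{"delta_pos":[0,0,-0.7],"turn":[0,0,0]},{"delta_pos":[0,0,-0.7],"turn":[0,0,0]}]'
python3 - <<'E'
from go import *
D=[-1,-1,1]
# lid origin at z=0 with TCP z .0204 => TCP is .0204 above lid origin along axis
g=.0204; lid=lambda h: mo+no*(h-.090+g)   # lid origin h above canister origin
rows((lid(.16),Ro_*D),(lid(.12),Ro_*D))
E
```

```text
time: 10.82
eef_pos: [0.4466, 0.035, 0.0204]
tool_rot: [-3.141, -0.0, 1.261]
wrist_force: [-0.8, 0.2, 1.2]
gripper_width: 0.0234
grip_force: 45.0
time: 11.45
eef_pos: [0.448, 0.0349, 0.1983]
tool_rot: [3.136, -0.002, 1.262]
wrist_force: [-0.5, -0.1, -1.3]
gripper_width: 0.0231
grip_force: 45.0
t 11.45 p [0.448  0.0349 0.1983] F [-0.5482 -0.1423 -1.2818] w 0.023107190512995167
dp [ 1.0114 -0.1042 -0.0289] turn [-0.1373 -0.0007  0.0001]
dp [ 1.0111 -0.0373  0.1164] turn [-0.1373 -0.0007  0.0001]
```

```bash
python3 -m inch '[{"delta_pos":[0.15,-0.02,-0.02],"turn":[-0.02,0,0]},{"delta_pos":[0.35,-0.04,-0.04],"turn":[-0.045,0,0]},{"delta_pos":[0.55,-0.06,-0.04],"turn":[-0.07,0,0]},{"delta_pos":[0.75,-0.08,-0.03],"turn":[-0.1,0,0]},{"delta_pos":[0.9,-0.1,-0.03],"turn":[-0.12,0,0]},{"delta_pos":[1,-0.104,-0.029],"turn":[-0.1373,0,0]},{"delta_pos":[1,-0.104,-0.029],"turn":[-0.1373,0,0]},{"delta_pos":[1,-0.104,-0.029],"turn":[-0.1373,0,0]}]'
python3 - <<'E'
from go import *
from station import read_camera
D=[-1,-1,1]
g=.0204; lid=lambda h: mo+no*(h-.090+g)
rows((lid(.12),Ro_*D),(lid(.095),Ro_*D))
s=observe();p=s["eef_pos"];R=Ro.from_euler("xyz",s["tool_rot"]).as_matrix()
for nm in("top","scene"):
    c=read_camera(nm); np.savez(f"pics/{nm}7.npz",**c); W=cloud(c);hsv=cv2.cvtColor(c["image"],cv2.COLOR_BGR2HSV)
    k=cv2.inRange(hsv,(98,100,40),(130,255,255))>0
    Q=(W[k]-p)@R; Q=Q[np.linalg.norm(Q,axis=1)<.06]
    print(nm,len(Q))
    if len(Q)>40:
        m,n,P=plane(Q); print("flange in tool: mean",m,"n",n, "tilt",np.degrees(np.arccos(abs(n[2]))),"circ",circ(P,m,n))
    # canister orange/rim remeasure
    if nm=="top":
        k=cv2.inRange(hsv,(2,120,100),(20,255,255))>0; k[:, :150]=0;k[:,230:]=0;k[:190]=0;k[260:]=0; print("orange px",k.sum())
E
```

```text
time: 12.45
eef_pos: [0.4976, 0.2804, 0.2017]
tool_rot: [2.713, 0.001, 1.262]
wrist_force: [0.5, -0.3, -0.7]
gripper_width: 0.0233
grip_force: 45.0
t 12.45 p [0.4976 0.2804 0.2017] F [ 0.5121 -0.2505 -0.7275] w 0.023274924224808067
dp [0.0157 0.0132 0.1471] turn [-0.0027  0.0002  0.0003]
dp [0.0157 0.0141 0.2471] turn [-0.0027  0.0002  0.0003]
top 708
flange in tool: mean [-0.0187  0.0039 -0.0039] n [-0.0101  0.0009  0.9999] tilt 0.5808352055608149 circ (array([-0.0018,  0.0014, -0.0037]), 0.041447728872299194)
orange px 281
scene 393
flange in tool: mean [-0.0108  0.0049 -0.0041] n [-0.0005 -0.0014  1.    ] tilt 0.0839888427115274 circ (array([-0.0033,  0.002 , -0.0041]), 0.04167037829756737)
```

```bash
python3 -m inch '[{"delta_pos":[0.024,0.007,0.05],"turn":[-0.0027,0,0]},{"delta_pos":[0.024,0.007,0.12],"turn":[-0.0027,0,0]},{"delta_pos":[0.024,0.007,0.18],"turn":[-0.0027,0,0]},{"delta_pos":[0.024,0.007,0.23],"turn":[-0.0027,0,0]},{"delta_pos":[0.024,0.008,0.25],"turn":[-0.0027,0,0]},{"delta_pos":[0.024,0.008,0.25],"turn":[-0.0027,0,0]}]'; python3 -m inch '[{"delta_pos":[0,0,0.01],"turn":[0,0,0]},{"delta_pos":[0,0,0.02],"turn":[0,0,0]},{"delta_pos":[0,0,0.03],"turn":[0,0,0]},{"delta_pos":[0,0,0.03],"turn":[0,0,0]}]'
python3 - <<'E'
from go import *
D=[-1,-1,1]
g=.0204; lid=lambda h: mo+no*(h-.090+g)
rows((lid(.08),Ro_*D),(lid(.072),Ro_*D))
E
```

```text
time: 13.3
eef_pos: [0.5266, 0.2781, 0.1465]
tool_rot: [2.703, -0.0, 1.261]
wrist_force: [-0.9, -0.8, -0.4]
gripper_width: 0.0234
grip_force: 45.0
time: 13.8
eef_pos: [0.5295, 0.2772, 0.1399]
tool_rot: [2.703, -0.0, 1.261]
wrist_force: [-0.3, 0.4, -1.1]
gripper_width: 0.0231
grip_force: 45.0
t 13.8 p [0.5295 0.2772 0.1399] F [-0.3376  0.3538 -1.1276] w 0.023057259258986194
dp [-0.0113  0.0028  0.0301] turn [ 0.0006 -0.0002  0.0001]
dp [-0.0113  0.0027  0.0621] turn [ 0.0006 -0.0002  0.0001]
```

```bash
python3 -m inch '[{"delta_pos":[-0.002,0,0.01],"turn":[0,0,0]},{"delta_pos":[-0.002,0,0.02],"turn":[0,0,0]},{"delta_pos":[-0.002,0,0.026],"turn":[0,0,0]},{"delta_pos":[-0.002,0,0.026],"turn":[0,0,0]}]'; python3 -m inch '[{"delta_pos":[0,0,0.007],"turn":[0,0,0]},{"delta_pos":[0,0,0.014],"turn":[0,0,0]},{"delta_pos":[0,0,0.02],"turn":[0,0,0]},{"delta_pos":[0,0,0.02],"turn":[0,0,0]}]'
```

```text
time: 14.3
eef_pos: [0.532, 0.2759, 0.134]
tool_rot: [2.703, -0.0, 1.261]
wrist_force: [-0.1, 1.7, -1.2]
gripper_width: 0.0234
grip_force: 45.0
time: 14.8
eef_pos: [0.5342, 0.2753, 0.1297]
tool_rot: [2.702, -0.001, 1.262]
wrist_force: [-1.3, 1.4, 2.6]
gripper_width: 0.0228
grip_force: 45.0
```

```bash
python3 -m inch '[{"delta_pos":[0,0,0.006],"turn":[0,0,0]},{"delta_pos":[0,0,0.012],"turn":[0,0,0]},{"delta_pos":[0,0,0.012],"turn":[0,0,0]}]'; python3 -m inch '[{"delta_pos":[0,0,0.004],"turn":[0,0,0]},{"delta_pos":[0,0,0.008],"turn":[0,0,0]},{"delta_pos":[0,0,0.008],"turn":[0,0,0]}]'
```

```text
time: 15.18
eef_pos: [0.5354, 0.2749, 0.1268]
tool_rot: [2.702, -0.001, 1.262]
wrist_force: [-0.2, 0.5, 2.1]
gripper_width: 0.0232
grip_force: 45.0
time: 15.55
eef_pos: [0.5359, 0.2748, 0.1259]
tool_rot: [2.702, -0.001, 1.261]
wrist_force: [-7.6, 0.3, 13.3]
gripper_width: 0.0231
grip_force: 45.0
```

```bash
python3 -m inch '[{"delta_pos":[0,0,0.004],"turn":[0,0,0]},{"delta_pos":[0,0,0.008],"turn":[0,0,0]},{"delta_pos":[0,0,0.008],"turn":[0,0,0]}]'; python3 -m inch '[{"delta_pos":[0,0,0],"turn":[0,0,0]},{"delta_pos":[0,0,0],"turn":[0,0,0]}]'; python3 -c "
from go import *
g=.0204
rows((mo+no*(-.018+g),Ro_*[-1,-1,1]))"
```

```text
time: 15.92
eef_pos: [0.536, 0.2748, 0.1259]
tool_rot: [2.701, -0.002, 1.261]
wrist_force: [-24.0, 1.7, 37.9]
gripper_width: 0.0231
grip_force: 45.1
time: 16.18
eef_pos: [0.536, 0.2748, 0.1259]
tool_rot: [2.701, -0.002, 1.261]
wrist_force: [-25.3, 2.0, 36.0]
gripper_width: 0.023
grip_force: 45.1
t 16.175 p [0.536  0.2748 0.1259] F [-25.2675   1.9783  36.0426] w 0.02303547146008976
dp [-0.0101  0.0017 -0.0006] turn [ 0.0013 -0.0006 -0.0001]
```

The stop is hard, and the position matches the home depth. I'll ease off, open and retreat along the axis.

```bash
python3 -m inch '[{"delta_pos":[0,0,-0.008],"turn":[0,0,0]},{"delta_pos":[0,0,-0.008],"turn":[0,0,0]}]'; python3 -m inch '[{"delta_pos":[0,0,0],"turn":[0,0,0]},{"delta_pos":[0,0,0],"turn":[0,0,0]},{"delta_pos":[0,0,0],"turn":[0,0,0]},{"delta_pos":[0,0,-0.08],"turn":[0,0,0]},{"delta_pos":[0,0,-0.2],"turn":[0,0,0]},{"delta_pos":[0,0,-0.4],"turn":[0,0,0]},{"delta_pos":[0,0,-0.6],"turn":[0,0,0]},{"delta_pos":[0,-0.2,-0.7],"turn":[0,0,0]},{"delta_pos":[0,-0.3,-0.7],"turn":[0,0,0]}]' 0.5; python3 - <<'E'
from go import *
from station import read_camera
c=read_camera("top");b=read_camera("scene");np.savez("pics/top8.npz",**c);cv2.imwrite("pics/top8.png",c["image"])
for nm,cc in(("top",c),("scene",b)):
    W=cloud(cc);hsv=cv2.cvtColor(cc["image"],cv2.COLOR_BGR2HSV)
    k=cv2.inRange(hsv,(98,100,40),(130,255,255))>0
    for t,o,nn in(("open",mo+no*.006,no),("cap",kc-nc*.041,nc)):
        Q=W[k];Q=Q[np.linalg.norm(Q-o,axis=1)<.05]
        if len(Q)<60: print(nm,t,"few");continue
        m,n,P=plane(Q);cc_,r=circ(P,m,n)
        print(nm,t,len(Q),"n",n,"angle",np.arccos(n@nn),"ctr",cc_,r,"level vs home",(m-o)@nn,"lateral",(cc_-o)-((cc_-o)@nn)*nn)
    # steel rim of capped canister: points just outside, below flange
E
```

```text
time: 16.42
eef_pos: [0.5359, 0.2748, 0.1259]
tool_rot: [2.702, -0.001, 1.261]
wrist_force: [-9.6, 1.2, 15.4]
gripper_width: 0.0235
grip_force: 45.0
time: 17.55
eef_pos: [0.3983, 0.3186, 0.2539]
tool_rot: [2.701, -0.004, 1.263]
wrist_force: [0.6, -1.0, 0.3]
gripper_width: 0.0475
grip_force: 0.0
top open 1088 n [-0.4013  0.1239  0.9075] angle 0.005539031596995747 ctr [0.5352 0.2741 0.13  ] 0.04165244475007057 level vs home 0.00022639704909528918 lateral [0.0013 0.0013 0.0004]
top cap 1133 n [-0.4217 -0.0108  0.9067] angle 0.004892502908765275 ctr [ 0.5287 -0.2585  0.1297] 0.04179221764206886 level vs home 0.0025087063753842552 lateral [ 0.0002 -0.0007  0.0001]
scene open 426 n [-0.3966  0.1354  0.908 ] angle 0.009309052780055272 ctr [0.5353 0.2725 0.1303] 0.04314349964261055 level vs home 0.0002570613907558093 lateral [ 0.0013 -0.0003  0.0006]
scene cap 897 n [-0.4257 -0.0033  0.9049] angle 0.004366538660128849 ctr [ 0.5273 -0.2588  0.1297] 0.04209982976317406 level vs home 0.003070332295604113 lateral [-0.0009 -0.001  -0.0004]
```

View pics/top8.png

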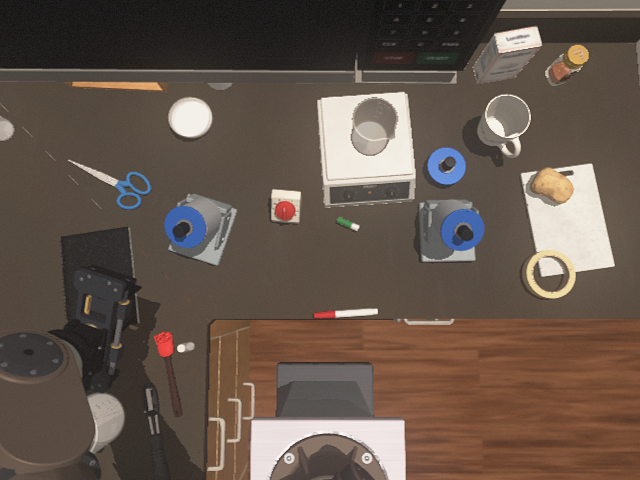

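The final picture shows the blue lid in the open canister at (186,227) and the pressed lid at (463,230). The timer, battery and marker are where they were. Both flange centres are at z ≈ 0.130 m, which is the home height on identical stands, and nothing is touching the robot.

```bash
python3 -c "
from station import *
print(job_done())"
```

```text
the job is handed in; nothing more can be done
None
```

I put the loose lid in the open canister and pressed it home, pressed the other canister's lid home, left the timer, battery and marker where they were, and handed the job in at about 18 s; it returned no verdict.

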